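# Clip the access cover onto a floor drain

### The job

Close the grey floor drain with its round orange plastic access cover: tilt the cover and hook its toe under the fixed lip of the drain's rim first, then lower it level and press it fully home onto the seat until the spring catch has snapped back out over its edge. Let go of the cover, and leave the tools and tapes lying near it where they are.

Things in the scene. Friction and masses are not known exactly. Their poses are not given: they have to be found in the camera images.
- seat (a point): Centre of the drain's round seat, 50 mm above the bench. The drain is a heavy grey casting that does not move, its round rim 156 mm across, rim top 12.5 mm above the seat. z up; x points from the fixed lip (-x side) to the spring catch (+x side). The seat is a flat black ring, 84 mm inside, in a recess 103 mm wide at the seat, flaring to 109 mm at the rim's top.
- lip (a point): Middle of the inner edge of the fixed lip's underside: 48.5 mm from the seat's centre (-x), 6.5 mm above the seat. The lip is a straight-edged tab of the rim, 27 mm wide, 6 mm thick, flush with the rim's top. Beneath it a pocket for the toe, 27 mm wide, runs 13 mm outward from this edge and also 6 mm inward; its floor is 6 mm below the seat. Axes as seat.
- nose_tip (a point): Innermost point of the spring catch's 16 mm wide nose, when out 46.5 mm from the seat's centre (+x); the nose's underside is 6.2 mm above the seat. Its smooth top ramps up and outward to 53.4 mm from the centre, 15.9 mm above the seat. Its slide lies on the rim (20 mm above the seat) and ends in a thumb tab 84 to 87 mm from the centre, 24 mm above the seat.
- catch (a joint): Spring catch, m: 0 = nose fully out over the recess; grows as it is pushed outward (drain's +x), at most 0.009. Spring 4.5 N at 0, 400 N/m. A cover pressed down over the ramp drives it out by about 4 mm; it snaps back to 0 above the cover's edge once the cover lies on the seat. Pressing at the cover's middle takes about 10 to 16 N.
- outlet (a point): Centre of the drain's outlet end: a stub of 45 mm diameter, low on the drain, that ends 96 mm from the drain's axis on its +y side, 23.5 mm above the bench.
- cover_mid (a point): Middle of the loose orange PVC cover (0.12 kg) on its axis, 16.5 mm above its flat underside. z: its axis, up as found; -x: to its toe. Flange 100 mm across, 5 mm thick; raised centre 84 mm across, top 9 mm above the underside; on that an upright grip rib along x, 56 mm long, 12 mm wide, top 33 mm above the underside. Starts flat on the bench; on the seat it has 1.5 mm play all round.
- cover_toe (a point): Middle of the end of the cover's toe, 58 mm from the cover's axis (-x), 1.75 mm above its underside. The toe is a tab on the flange's edge, 18 mm wide, 3.5 mm thick, flush with the underside. It goes under the lip with the cover tilted toe-down by about 0.25 to 0.4 rad; on the seat it lies level in the pocket.
- pliers: Loose blue-handled pliers, 182x58x14 mm, lying on the bench; origin at the centre of the underside. To be left alone.
- screwdriver: Loose red-handled screwdriver, 208x31x28 mm, lying on the bench; origin at the centre of the underside. To be left alone.
- thread_tape: Loose small red and white reel of thread tape, 49x49x17 mm, lying on the bench; origin at the centre of the underside. To be left alone.
- duct_tape: Loose roll of black tape, 62x60x19 mm, lying on the bench; origin at the centre of the underside. To be left alone.
There are look-alikes about, which are no part of the job. Leave any blue look-alike of the part that bears cover_mid alone.

How it is judged:
By the outcome, as a careful person would: the job done as asked, in the order asked, and still so for the second after the job is handed in, with the robot touching nothing.
It also fails if it takes over 45 s, if anything falls off the work surface, if the arm or the gripper's body presses on something with over 40 N, if the wrist force passes 120 N, or if a joint passes its speed limit or range.

### The arm

A 6-joint arm with a two-finger parallel gripper is mounted at the origin on a cart in front of the work surface, level with it; the furniture and walls round the work are solid. World frame = base frame: x ahead of the robot, y to its left, z up, the work surface at z = 0. Lengths are in mm, angles in rad, forces in N, time in s.
With the tool pointing down it reaches from about 300 to 950 mm from the base axis. Payload 3.1 kg.
Tool frame: the origin (TCP) lies at the very end of the fingers, on their centre line; the grasp point (between the pads) lies 19 mm behind it; z points along the fingers, y is the line along which they close (so a half turn about z gives the same grasp; the last joint's range is limited). The gripper opens to 85 mm and grips with 20 to 120 N. Pads are 22 mm wide; open, the fingers measure 114 mm over their backs; the gripper's body (76 mm by 85 mm) begins 54 mm behind the grasp point. The pads swing forward as they close: fully open they stand 13 mm farther back than shut.
Start: joints at [1.175, 0.308, 1.634, -0, 1.2, -0.07], TCP at [200.068, 592.119, 191.872] pointing down, gripper open.
Joint ranges: [-3.06, 3.06], [-0.79, 1.96], [0.05, 2.63], [-1.19, 4.34], [0.05, 2.64], [-2.94, 2.94]. Speed limits (rad/s): [2.79, 2.79, 3.14, 3.14, 3.14, 3.14].

### API

Orientations are given as a unit quaternion [x, y, z, w].
In Python, from cell import r gives the robot as it stands. The module is installed in compiled form; this text tells all that it offers.
- The arm moves only by the shell command python3 -m creep 'ROWS' [FORCE]. ROWS is JSON, a list of rows, each a list of 5 numbers: the opening, from 0 (shut) to 1 (fully open), then the shift along the world's x, y, z in mm, then the turn about the world's z in rad. In form: [[gripper, tx, ty, tz, yaw], ...]. A call has 1 to 8 rows; each row is the pose to reach, as a shift and turn from the pose commanded when the call began; what a row does not reach only later rows make up. A row lasts 1/10 s, in which the tool goes at most 50 mm and 8.59 degrees, less where a joint would pass 70% of its speed; a pose out of reach is approached as far as the arm can. A call with a gripper value outside its range is refused whole. The fingers move at their own pace and stop on an object; FORCE is the grip in N (left out, the last holds). Time passes only in rows, so rows that repeat a pose let the fingers close. It gives the time, the measured TCP pose, the force, the opening and the grip force at its end, in the units of the state.
- r.get_state(): the state, without advancing time (a new reading comes with each control period).
- r.capture(name): name is "scene" or "side" or "wrist"; returns a dict with "color" (400x640x3 uint8, red, green, blue), "depth" (400x640 float32, mm along the optical axis (not along the pixel's ray), 0 where there is no reading), "mtx" (3x3 intrinsics, pixels), "R" (3x3) and "t" (3): a world point X has camera coordinates R X + t. Camera axes: x right, y down, z forward; pixel columns grow to the right and rows downward; lengths in mm; the calibration is good to about 2 mm. A picture is of the moment at which its call begins.
- r.job_done(): hands the job in; it is judged then, once.
The state is a dict: "clock": time; "q": joint angles; "qvel": joint speeds; "joint_torque": joint torques, N m; "tool_pos": TCP position; "orientation": TCP orientation; "wrist_force": force on the tool from outside, world axes, zero at the start; "wrist_torque": the same for the moment, N m; "width": finger opening in mm; "grasp_force": force on a finger pad.
Only numpy, scipy, OpenCV 4.12 (cv2) and the standard library are available. Lean on these libraries where they do the work, as an engineer would, in place of code of your own. Each camera call takes 0.05 s, during which the arm holds its last target. There are 200 camera calls.

## Working session

There is one attempt and no reset: what is moved stays moved. The work goes in short steps, Python scripts to look and compute and a shell command to move; the robot and the scene stay as the last step left them, time stands still between calls to the robot, and variables do not carry over. Pictures are saved under pics/ and viewed, at most 10 in all, crops included, and the job is handed in when it is done.

```bash
mkdir -p pics
cat > h.py <<'E'
import numpy as np, cv2
from cell import r
def save(c,n): cv2.imwrite(f'pics/{n}.png',c['color'][:,:,::-1])
def cast(c,uv,z):
    d=c['R'].T@np.linalg.inv(c['mtx'])@np.array([uv[0],uv[1],1.]); o=-c['R'].T@c['t']
    return o+d*(z-o[2])/d[2]
def proj(c,X):
    p=c['mtx']@(c['R']@np.asarray(X,float)+c['t']); return p[:2]/p[2]
def pt(c,u,v):
    d=c['depth'][int(v),int(u)]; return c['R'].T@(d*(np.linalg.inv(c['mtx'])@np.array([u,v,1.]))-c['t'])
E
python3 - <<'E'
from h import *
import pickle
cs={n:r.capture(n) for n in('scene','side','wrist')}
pickle.dump(cs,open('c0.pkl','wb'))
im=np.vstack([cs['scene']['color'],cs['side']['color']])[:,:,::-1]
cv2.imwrite('pics/a_scene.png',cs['scene']['color'][:,:,::-1])
cv2.imwrite('pics/a_two.png',cv2.resize(np.hstack([cs['side']['color'],cs['wrist']['color']])[:,:,::-1],(800,250),interpolation=cv2.INTER_AREA))
s=r.get_state();print(s)
for n in cs: print(n,-cs[n]['R'].T@cs[n]['t'])
E
```

```text
{'clock': 0.15, 'q': array([ 1.17532448e+00,  3.08812659e-01,  1.63486245e+00, -1.72588506e-05,
        1.19969589e+00, -6.97022474e-02]), 'qvel': array([-0.00098476, -0.00127233, -0.004311  , -0.00129342,  0.00094232,
       -0.00147674]), 'joint_torque': array([-2.61118030e-04, -4.15803230e+01, -2.77146703e+01, -9.26182156e-05,
        5.98223109e-03,  6.59525448e-07]), 'tool_pos': array([199.78679441, 591.47110197, 190.92128364]), 'orientation': array([ 1.62162334e-01,  9.86763693e-01, -8.67083997e-04, -1.97127884e-04]), 'wrist_force': array([-0.53585736, -0.10228028, -0.0370835 ]), 'wrist_torque': array([ 0.04733701, -0.0304612 ,  0.00577856]), 'grasp_force': 0.0, 'width': 85.35690017117994}
scene [ -58.21462575 -321.1251274   986.76739522]
side [1597.03238856  256.76540249  554.77759783]
wrist [128.18761579 616.58146298 370.9357234 ]
```

View pics/a_scene.png

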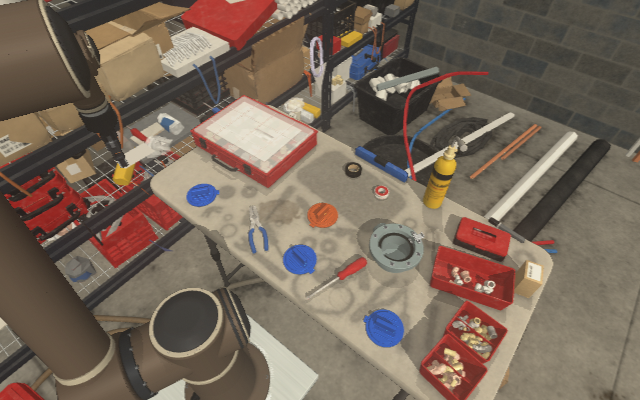

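View pics/a_two.png

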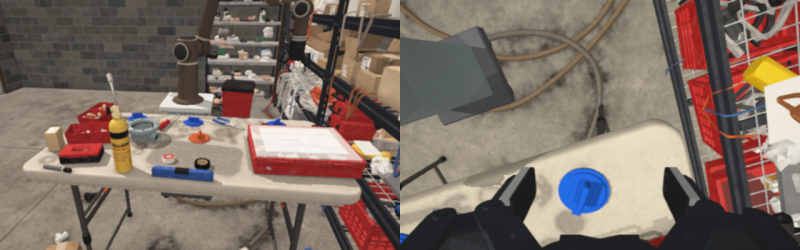

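The scene view shows the orange cover at (322,215), the drain at (397,247) with its catch near (418,237), pliers (256,230), screwdriver (337,277), thread tape (381,192), and black tape (353,169). 
Candidates for the cover: orange (322,215); blue look-alikes (202,195), (299,260) and (385,328). By the description it's the orange one, which I'll check in a crop.

Run:
```python
from h import *
import pickle
cs=pickle.load(open('c0.pkl','rb'))
c=cs['scene']; s=c['color'][:,:,::-1][185:285,290:450]
cv2.imwrite('pics/b.png',cv2.resize(s,None,fx=5,fy=5,interpolation=cv2.INTER_CUBIC))
hsv=cv2.cvtColor(c['color'],cv2.COLOR_RGB2HSV)
m=cv2.inRange(hsv,(5,130,120),(15,255,255)); m[:190]=0;m[240:]=0;m[:,:295]=0;m[:,350:]=0
v,u=np.nonzero(m); print(len(u),u.mean(),v.mean(),u.min(),u.max(),v.min(),v.max())
print('cover',cast(c,(u.mean(),v.mean()),8))
P=np.array([pt(c,a,b) for a,b in zip(u,v)]); print(np.percentile(P,[2,50,98],axis=0).round())
print('drain~',cast(c,(396,240),62), pt(c,374,247),pt(c,418,237))
```

```text
604 322.182119205298 214.96026490066225 308 337 203 227
cover [531.3566331  133.00584363   8.        ]
[[483.  90.   2.]
 [528. 131.   9.]
 [579. 180.  35.]]
drain~ [ 561.85555773 -116.93268295   62.        ] [502.98203926 -79.31626394  59.54405891] [ 608.66413047 -162.69936476   65.86202236]
```

View pics/b.png

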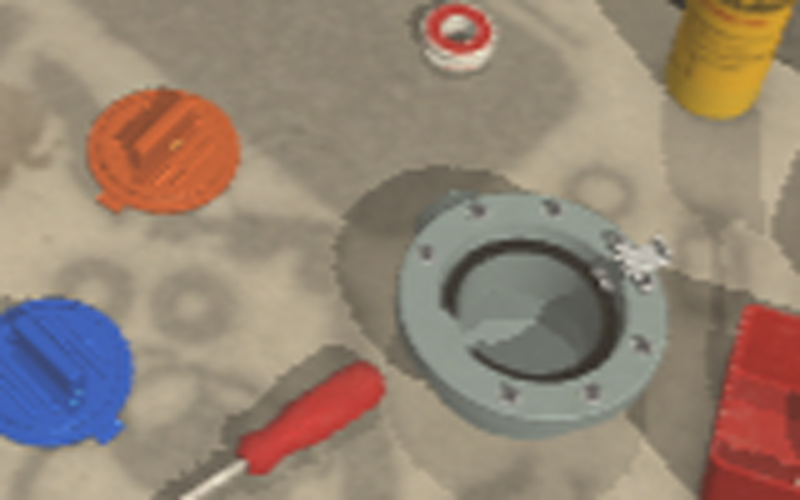

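Run:
```python
from h import *
import pickle
cs=pickle.load(open('c0.pkl','rb'))
c=cs['scene']; w=cs['wrist']
t=cast(c,(312.2,225.6),2); m=np.array([531,133,8.]); d=m-t; print('toe',t,'len',np.hypot(*d[:2]),'x-dir',np.arctan2(d[1],d[0]))
l=cast(c,(383,250),60);k=cast(c,(418,236.6),72);d=k-l;print('lip',l,'catch',k,np.arctan2(d[1],d[0]))
print('wrist axis hits',cast(w,(320,200),0),'R',w['R'].round(2), w['mtx'][0,0])
from scipy.spatial.transform import Rotation as R
print(R.from_quat(r.get_state()['orientation']).as_matrix().round(3))
```

```text
toe [481.59696045 134.19384414   2.        ] len 49.41746230744167 x-dir -0.024160696273649036
lip [ 510.38438686 -105.17071154   60.        ] catch [ 605.45560929 -163.06783578   72.        ] -0.5470012870982317
wrist axis hits [230.11150243 582.99142883   0.        ] R [[ 0.32  0.95 -0.  ]
 [ 0.91 -0.31  0.29]
 [ 0.28 -0.1  -0.96]] 348.6141425360448
[[-0.947  0.32  -0.001]
 [ 0.32   0.947 -0.002]
 [ 0.    -0.002 -1.   ]]
```

```bash
python3 -m creep '[[1,30,-40,10,0.1],[1,60,-80,10,0.2],[1,90,-120,10,0.33],[1,120,-160,10,0.33],[1,150,-200,10,0.33],[1,180,-240,10,0.33],[1,210,-280,10,0.33],[1,240,-320,10,0.33]]'; python3 -m creep '[[1,30,-40,10,0],[1,60,-80,10,0],[1,85,-120,10,0],[1,91,-138,10,0],[1,91,-138,10,0]]'
python3 - <<'E'
from h import *
import pickle
c=r.capture('wrist'); pickle.dump(c,open('c1.pkl','wb')); save(c,'c'); print(r.get_state()['tool_pos'],r.get_state()['clock'],r.get_state()['q'])
E
```

```text
clock: 0.95
tool_pos: [440.2, 271.1, 201.8]
orientation: [-0.002, 1.0, 0.0, 0.0]
wrist_force: [0.7, 0.7, -0.2]
width: 85.3
grasp_force: 0.0
clock: 1.45
tool_pos: [531.3, 132.1, 211.5]
orientation: [0.0, 1.0, -0.0, -0.0]
wrist_force: [-0.5, -0.1, 0.3]
width: 85.3
grasp_force: 0.0
[530.46718192 133.80168363 211.37571096] 1.5 [ 1.67175758e-01  1.40779770e-01  1.79780752e+00  5.03171916e-04
  1.20412057e+00 -1.40502663e+00]
```

View pics/c.png

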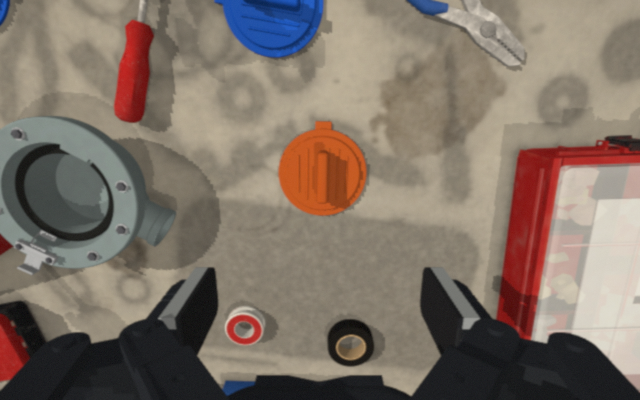

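The wrist view shows the orange cover centred near (323,172) with toe at (323,126), rib vertical in the image. The drain is at left with its lip near (95,160), catch near (35,252) and outlet near (160,225).

```bash
cat >> h.py <<'E'
def cover(c,lo=(5,150,90),hi=(15,255,255)):
    hsv=cv2.cvtColor(c['color'],cv2.COLOR_RGB2HSV)
    m=cv2.inRange(hsv,lo,hi)
    n,l,s,ce=cv2.connectedComponentsWithStats(m); i=1+np.argmax(s[1:,4]); return (l==i).astype(np.uint8)
def circ(P):
    A=np.c_[2*P[:,:2],np.ones(len(P))]; b=(P[:,:2]**2).sum(1); x=np.linalg.lstsq(A,b,rcond=None)[0]
    return x[:2],np.sqrt(x[2]+x[:2]@x[:2])
def rcirc(P,R=None,n=6):
    for _ in range(n):
        ce,R=circ(P); e=abs(np.hypot(*(P[:,:2]-ce).T)-R); P=P[e<=max(1.5,np.percentile(e,85))]
    return ce,R,len(P)
E
python3 - <<'E'
from h import *
import pickle
c=pickle.load(open('c1.pkl','rb'))
m=cover(c); k=max(cv2.findContours(m,0,cv2.CHAIN_APPROX_NONE)[0],key=len)[:,0]
P=np.array([cast(c,q,3) for q in k]); print(len(P),rcirc(P))
ce=rcirc(P)[0]; d=P[:,:2]-ce; far=P[np.hypot(*d.T)>53]; print(len(far),far.mean(0), np.hypot(*d.T).max()); f=far.mean(0)[:2]-ce; print('xdir',np.arctan2(-f[1],-f[0]))
print('depth top',pt(c,323,172),pt(c,300,172),pt(c,230,230))
# drain rim
for nm,uv,z in [('lip',(95,160),62.5),('catchtab',(30,262),72)]: print(nm,cast(c,uv,z))
E
```

```text
256 (array([536.52624247, 136.92247964]), np.float64(49.12591344306663), 212)
22 [480.58477536 138.26700226   3.        ] 57.90614650125107
xdir -0.024029827845863983
depth top [529.55033374 137.61043715  30.37019213] [534.34638175 112.1129661    6.86240685] [607.27416736  25.99574772  -2.03769556]
lip [511.35731868 -79.30683682  62.5       ]
catchtab [ 613.22995739 -158.23466275   72.        ]
```

```bash
python3 -m creep '[[1,5,-50,0,-0.1],[1,10,-100,0,-0.2],[1,15,-150,0,-0.3],[1,20,-200,0,-0.4],[1,30,-240,0,-0.55],[1,30,-250,0,-0.55],[1,30,-250,0,-0.55]]'
python3 - <<'E'
from h import *
import pickle
c=r.capture('wrist'); pickle.dump(c,open('c2.pkl','wb')); save(c,'d'); print(r.get_state()['tool_pos'],r.get_state()['clock'])
E
```

```text
clock: 2.2
tool_pos: [560.2, -115.0, 211.5]
orientation: [0.27, 0.963, 0.0, -0.001]
wrist_force: [0.2, 0.4, -0.9]
width: 85.5
grasp_force: 0.0
[ 560.04601868 -113.66128822  211.46985159] 2.25
```

View pics/d.png

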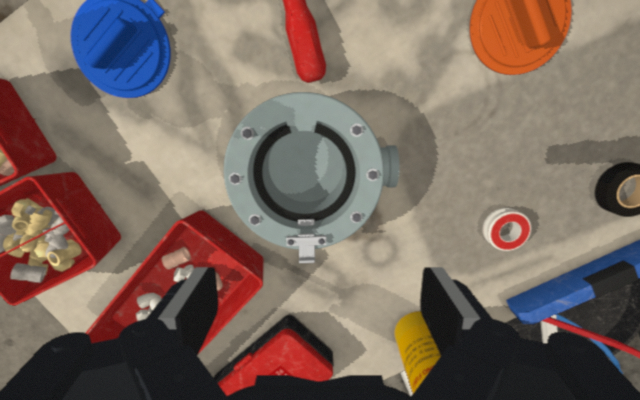

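The drain view shows the seat ring centred near (305,172), the lip's tab at (303,127), the catch at (306,240) with tab (306,260), and the outlet at (392,167).

Run:
```python
from h import *
import pickle
c=pickle.load(open('c2.pkl','rb')); g=cv2.cvtColor(c['color'],cv2.COLOR_RGB2GRAY)
m=(g<60).astype(np.uint8); m[:100]=0;m[240:]=0;m[:,:235]=0;m[:,:][:,375:]=0
n,l,s,ce=cv2.connectedComponentsWithStats(m); i=1+np.argmax(s[1:,4]); m=(l==i).astype(np.uint8); print(s[i])
v,u=np.nonzero(m)
# inner/outer by angle
c0=np.array([305,172]); a=np.arctan2(v-c0[1],u-c0[0]); rr=np.hypot(u-c0[0],v-c0[1])
I=[];O=[]
for t in np.arange(-np.pi,np.pi,.1):
    k=(abs(a-t)<.05)
    if k.sum()>5 and np.percentile(rr[k],90)<60:
        I.append(c0+(rr[k].min()-.5)*np.array([np.cos(t),np.sin(t)])); O.append(c0+(rr[k].max()+.5)*np.array([np.cos(t),np.sin(t)]))
print('inner',rcirc(np.array([cast(c,q,50) for q in I])));print('outer@50',rcirc(np.array([cast(c,q,50) for q in O])));print('outer@62.5',rcirc(np.array([cast(c,q,62.5) for q in O])))
# rim outer: grey vs bench via saturation/hue
hsv=cv2.cvtColor(c['color'],cv2.COLOR_RGB2HSV)
gm=cv2.inRange(hsv,(75,20,60),(110,110,220)); gm[:85]=0;gm[260:]=0;gm[:,:215]=0;gm[:,400:]=0
k=max(cv2.findContours(gm,0,cv2.CHAIN_APPROX_NONE)[0],key=len)[:,0]
k=k[(k[:,0]<378)]; P=np.array([cast(c,q,62.5) for q in k]);print('rim',len(P),rcirc(P))
L=cast(c,(303.5,130),62.5);T=cast(c,(306.5,261),74);T2=cast(c,(306.5,242),70);d=T-L;print(L,T,np.arctan2(d[1],d[0]))
for q in [(240,150),(370,150),(303,110),(306,230),(270,172)]: print(q,pt(c,*q).round(1))
cv2.imwrite('pics/e.png',cv2.resize(c['color'][85:270,215:400,::-1],None,fx=3,fy=3,interpolation=cv2.INTER_CUBIC))
```

```text
[ 253  124  102   97 2181]
inner (array([ 548.82585934, -124.0321406 ]), np.float64(41.890053301374294), 58)
outer@50 (array([ 548.44879716, -124.84932512]), np.float64(51.09766147583104), 55)
outer@62.5 (array([ 546.51791764, -123.03526392]), np.float64(49.228911517127656), 55)
rim 603 (array([ 537.28224749, -123.9433488 ]), np.float64(27.047878798302225), 226)
[ 511.83142434 -101.38641281   62.5       ] [ 621.9785588  -166.11563465   74.        ] -0.5312976143607602
(240, 150) [ 496.5 -162.7   60.8]
(370, 150) [560.2 -57.6  61.5]
(303, 110) [496.4 -92.4  60.5]
(306, 230) [ 598.2 -152.5   58.9]
(270, 172) [ 534.2 -162.2    7.6]
```

View pics/e.png

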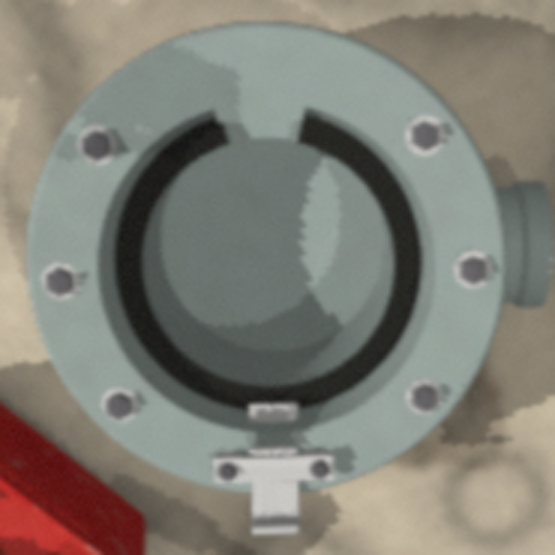

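Seat centre comes out at (548.8,−124.0), ring radius 41.9 (given: 42), x-axis at −0.53 rad. The crop agrees with this: lip (270,137), nose (272,411), tab (275,525). Cover centre is (536.5,136.9) at −0.024 rad, with toe at 57.9 mm (given: 58). I'll grip the rib 8 mm to the +x side of the cover's middle.

```bash
python3 -m creep '[[1,-3,50,0,0.1],[1,-6,100,0,0.2],[1,-9,150,0,0.3],[1,-12,200,0,0.4],[1,-16,250,0,0.52],[1,-16,252,-50,0.52],[1,-16,252,-100,0.52],[1,-16,252,-150,0.52]]'; python3 -m creep '[[1,0,0,-30,0],[1,0,0,-47,0],[1,0,0,-47,0],[0,0,0,-47,0],[0,0,0,-47,0],[0,0,0,-47,0],[0,0,0,-47,0],[0,0,0,-47,0]]' 25
python3 - <<'E'
from h import *
c=r.capture('side'); s=r.get_state(); print(s['tool_pos'],s['width'],s['grasp_force'],s['clock'])
E
```

```text
clock: 3.05
tool_pos: [543.3, 140.7, 61.3]
orientation: [0.01, 1.0, 0.001, 0.001]
wrist_force: [0.7, -0.3, -0.6]
width: 85.2
grasp_force: 0.0
clock: 3.85
tool_pos: [545.1, 136.9, 15.8]
orientation: [0.013, 1.0, 0.0, 0.001]
wrist_force: [0.6, -0.3, 0.0]
width: 12.2
grasp_force: 0.0
[544.90999232 136.83170651  15.56590325] 4.680105777580232 0.0 3.9
```

Run:
```python
from h import *
c=r.capture('wrist'); save(c,'f'); s=r.get_state(); print(s['tool_pos'],s['width'],s['grasp_force'],s['clock'])
```

```text
[544.79525045 136.80784207  15.36632616] 0.5233355655112526 0.0 3.95
```

View pics/f.png

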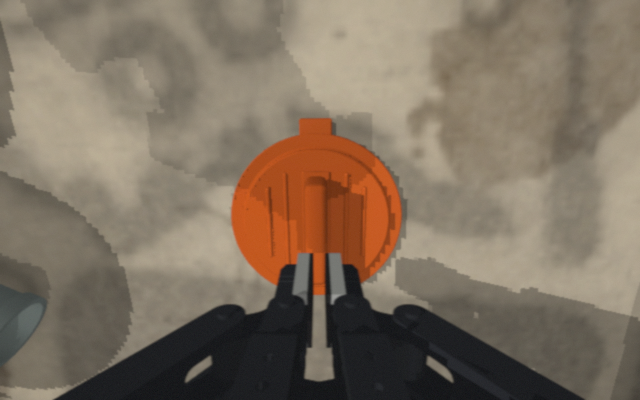

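Run:
```python
from h import *
c=r.capture('wrist'); save(c,'f2'); s=r.get_state(); print(s['tool_pos'],s['width'],s['grasp_force'],s['clock'])
print('cam',-c['R'].T@c['t'],'tcp px',proj(c,s['tool_pos']), proj(c,s['tool_pos']+np.array([0,0,19])))
m=cover(c); k=max(cv2.findContours(m,0,cv2.CHAIN_APPROX_NONE)[0],key=len)[:,0]; k=k[k[:,1]<270]
P=np.array([cast(c,q,3) for q in k]); ce,R,n=rcirc(P); print(ce,R,n)
d=P[:,:2]-ce; far=P[np.hypot(*d.T)>53]; f=far.mean(0)[:2]-ce; print('xdir',np.arctan2(-f[1],-f[0]),far.mean(0))
for q in [(316,190),(316,230),(316,247),(316,280),(300,265),(337,262),(318,262)]: print(q,pt(c,*q).round(1))
```

```text
[544.67380874 136.76687153  15.20026352] -0.542810347951276 0.0 4.0
cam [469.02178521 139.52282306 195.4955617 ] tcp px [316.96296173 240.14153755] [316.82378195 254.74701339]
[536.80324649 136.54269469] 49.354078323249524 266
xdir -0.01625576970169484 [480.58218789 137.45669178   3.        ]
(316, 190) [511.6 137.3  31.5]
(316, 230) [532.5 136.7  31.1]
(316, 247) [541.8 136.4  31.2]
(316, 280) [533.2 137.   80.4]
(300, 265) [536.7 129.9  61. ]
(337, 262) [562.6 148.2   6.7]
(318, 262) [533.  137.7  66. ]
```

View pics/f2.png

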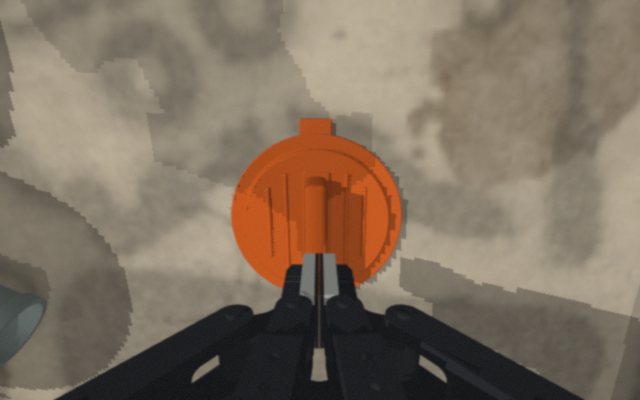

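Run:
```python
from h import *
c=r.capture('wrist'); s=r.get_state(); print(s['tool_pos'],s['width'],s['wrist_force'],s['clock'],s['q'])
for v in range(244,275,2): print(v,pt(c,311,v).round(1),pt(c,328,v).round(1))
```

```text
[544.57218205 136.75494665  15.05257336] 0.14441160937112993 [ 0.22672229  0.15651818 -0.33761483] 4.05 [ 1.68470402e-01  4.19710574e-01  1.89298257e+00  3.00457807e-05
  8.28726869e-01 -1.37620782e+00]
244 [540.  133.9  30.8] [549.5 143.    9.3]
246 [540.9 133.9  31.3] [551.4 143.    8. ]
248 [542.  133.8  31.3] [551.7 142.9  10. ]
250 [542.9 133.8  31.8] [553.8 142.9   8.1]
252 [544.5 133.7  30.7] [554.6 142.9   9.3]
254 [532.8 134.7  58.1] [533.2 142.   57.8]
256 [532.5 134.7  60.7] [533.4 141.9  59.2]
258 [532.8 134.7  62.1] [533.7 141.9  60.6]
260 [533.2 134.8  63.3] [533.2 141.8  63.6]
262 [533.3 134.8  64.8] [533.  141.8  65.8]
264 [533.1 134.8  67. ] [533.1 141.7  67.4]
266 [533.3 134.9  68.6] [532.7 141.7  70. ]
268 [532.6 134.9  71.5] [533.  141.6  71.1]
270 [532.7 135.   73.1] [533.3 141.6  72.2]
272 [532.7 135.   74.7] [533.3 141.5  74. ]
274 [533.  135.   75.7] [533.2 141.5  75.6]
```

Run:
```python
from h import *
c=r.capture('side'); s=r.get_state(); p=s['tool_pos']; print(p,s['width'],s['q'],s['clock'])
for z in (160,120,90,75,65,60,55,50,45,40,30,20,10):
    q=proj(c,[p[0],p[1],z]).round().astype(int); print(z,q,pt(c,*q).round(0),c['color'][q[1],q[0]])
```

```text
[544.50235533 136.76538044  14.99937522] -0.07619276313419913 [ 1.68522015e-01  4.19774446e-01  1.89303057e+00  3.82045474e-06
  8.28755523e-01 -1.37625175e+00] 4.1
160 [319 170] [558. 139. 164.] [28 28 31]
120 [319 183] [114.  89. -56.] [67 69 68]
90 [319 193] [548. 138.  92.] [47 46 47]
75 [319 198] [555. 139.  81.] [108 105 103]
65 [319 201] [555. 139.  71.] [106 103 101]
60 [319 203] [555. 139.  65.] [105 102 101]
55 [319 205] [553. 139.  58.] [118 112 108]
50 [319 206] [445. 126.   3.] [151 131 118]
45 [319 208] [519. 135.  32.] [196 120  91]
40 [319 209] [529. 136.  34.] [196 101  68]
30 [319 213] [558. 139.  36.] [202  93  57]
20 [319 216] [567. 140.  31.] [158  72  45]
10 [319 219] [563. 140.  19.] [141  63  40]
```

Both cameras show the closed finger ends at z≈56 while the state reports the TCP at z=15. The real fingertips therefore sit about 41 mm behind the reported TCP, so the fingers closed above the rib and the cover hasn't moved. I'll open, go 41 mm lower and watch the force.

```bash
python3 -m creep '[[1,0,0,0,0],[1,0,0,0,0],[1,0,0,0,0],[1,0,0,0,0],[1,0,0,-20,0],[1,0,0,-35,0],[1,0,0,-41,0],[1,0,0,-41,0]]' 25; python3 -m creep '[[0,0,0,0,0],[0,0,0,0,0],[0,0,0,0,0],[0,0,0,0,0],[0,0,0,0,0],[0,0,0,0,0],[0,0,0,0,0],[0,0,0,0,0]]'
python3 - <<'E'
from h import *
c=r.capture('wrist'); s=r.get_state(); print(s['tool_pos'],s['width'],s['grasp_force'],s['wrist_force'],s['clock'])
c=r.capture('side'); p=s['tool_pos']
for z in (60,50,40,35,30,25,20,15,10):
    q=proj(c,[p[0],p[1]+8,z]).round().astype(int); print(z,q,pt(c,*q).round(0),c['color'][q[1],q[0]])
E
```

```text
clock: 4.9
tool_pos: [542.9, 136.6, -27.6]
orientation: [0.013, 1.0, -0.0, -0.002]
wrist_force: [-0.8, -0.2, 0.3]
width: 85.4
grasp_force: 0.0
clock: 5.7
tool_pos: [545.0, 137.0, -25.6]
orientation: [0.013, 1.0, 0.0, 0.0]
wrist_force: [-1.0, 0.1, 3.6]
width: 11.3
grasp_force: 26.1
[544.96269342 136.96688299 -25.6197997 ] 11.601069250474845 26.122496724128723 [-0.29784502 -1.0304948   2.82882948] 5.75
60 [322 203] [558. 148.  67.] [70 64 58]
50 [322 206] [557. 147.  57.] [66 62 58]
40 [322 210] [556. 147.  44.] [123 118 115]
35 [322 211] [559. 148.  43.] [122 117 114]
30 [322 213] [557. 148.  36.] [121 118 116]
25 [321 214] [557. 145.  32.] [124 105  99]
20 [321 216] [557. 145.  26.] [123 105  99]
15 [321 218] [556. 145.  19.] [122 102  96]
10 [321 219] [552. 144.  14.] [123  90  81]
```

```bash
python3 -m creep '[[0,0,0,30,0],[0,0,0,70,0],[0,0,0,100,-0.13],[0,-10,-30,100,-0.27],[0,-20,-60,100,-0.4],[0,-30,-95,100,-0.54],[0,-37,-130,100,-0.68],[0,-45,-165,100,-0.82]]'; python3 -m creep '[[0,0,0,0,-0.13],[0,0,0,0,-0.26],[0,0,0,0,-0.26],[0,0,0,0,-0.26]]'
python3 - <<'E'
from h import *
import pickle
from scipy.spatial.transform import Rotation as R
c=r.capture('wrist'); s=r.get_state(); print(s['tool_pos'],s['width'],s['grasp_force'],s['clock'],s['q']); y=R.from_quat(s['orientation']).as_matrix()[:,1]; print('xdir',np.arctan2(y[1],y[0])-np.pi/2)
pickle.dump(c,open('c3.pkl','wb'))
m=cover(c); v,u=np.nonzero(m); P=np.array([pt(c,a,b) for a,b in zip(u,v)])
k=(P[:,2]>60)&(P[:,2]<180); P=P[k]; print(len(P),np.percentile(P,[1,50,99],axis=0).round(1))
# tilt: fit flat plane on flange/raised: height vs. local x
th=np.arctan2(y[1],y[0])-np.pi/2; xl=(P[:,:2]-s['tool_pos'][:2])@[np.cos(th),np.sin(th)]; yl=(P[:,:2]-s['tool_pos'][:2])@[-np.sin(th),np.cos(th)]
k=(abs(yl)>12)&(abs(yl)<35); print('slope',np.polyfit(xl[k],P[k,2],1),xl.min(),xl.max())
E
```

```text
clock: 6.6
tool_pos: [498.2, -29.1, 73.3]
orientation: [0.413, 0.911, -0.0, -0.001]
wrist_force: [0.1, -0.1, -1.8]
width: 11.5
grasp_force: 25.5
clock: 7.0
tool_pos: [498.9, -28.0, 73.4]
orientation: [0.524, 0.852, -0.0, -0.001]
wrist_force: [0.1, 0.4, -0.9]
width: 11.1
grasp_force: 25.5
[499.02696889 -27.86937556  73.49493139] 11.46062523356026 25.509620010852814 7.05 [-1.42944511e-01  2.23727151e-01  2.01312829e+00  1.90860961e-05
  9.05689690e-01 -6.10543886e-01]
xdir -1.1032085227680388
27101 [[448.  -61.5 100.5]
 [484.9  -6.5 106. ]
 [541.6  28.3 130.7]]
slope [5.28890629e-02 1.06928765e+02] -65.7506189108445 41.83722716886965
```

```bash
cat >> h.py <<'E'
from scipy.spatial.transform import Rotation as Rn
def tilt(tag=None):
    c=r.capture('wrist'); s=r.get_state(); y=Rn.from_quat(s['orientation']).as_matrix()[:,1]; th=np.arctan2(y[1],y[0])-np.pi/2
    p=s['tool_pos']; m=cover(c); v,u=np.nonzero(m); P=np.array([pt(c,a,b) for a,b in zip(u,v)])
    d=P-p; xl=d[:,:2]@[np.cos(th),np.sin(th)]; yl=d[:,:2]@[-np.sin(th),np.cos(th)]
    k=(abs(yl)>12)&(abs(yl)<35)&(xl>-42)&(xl<20)&(P[:,2]>0); f=np.polyfit(xl[k],P[k,2],1)
    for _ in range(3):
        e=abs(P[:,2]-np.polyval(f,xl)); k2=k&(e<4); f=np.polyfit(xl[k2],P[k2,2],1)
    k=(abs(yl)<7)&(xl<-35)&(P[:,2]>0)&(P[:,2]<p[2]+41+15)
    print('tcp',p.round(1),'th',round(th,3),'slope',f.round(3),'toe end xl',np.percentile(xl[k],2).round(1),'z',np.percentile(P[k,2],5).round(1),'w',round(s['width'],1),'gf',round(s['grasp_force']),'F',s['wrist_force'].round(1),'clk',s['clock'])
    if tag: save(c,tag)
    return c
E
python3 -m creep '[[0,0,0,-25,0],[0,0,0,-36,0],[0,0,0,-39,0],[0,0,0,-41,0],[0,0,0,-43,0],[0,0,0,-45,0],[0,0,0,-45,0]]'
python3 -c "from h import *; tilt()"
```

```text
clock: 7.75
tool_pos: [498.2, -26.0, 29.9]
orientation: [0.525, 0.851, 0.0, -0.002]
wrist_force: [-6.3, 6.2, 9.4]
width: 11.6
grasp_force: 28.4
tcp [498.2 -26.   29.9] th -1.105 slope [ 0.182 64.233] toe end xl -61.1 z 48.6 w 11.5 gf 28 F [-4.7  5.6 10.5] clk 7.8
```

```bash
python3 -m creep '[[0,0,0,-2,0],[0,0,0,-4,0],[0,0,0,-6,0],[0,0,0,-6,0]]'
python3 -c "from h import *; tilt()"
```

```text
clock: 8.2
tool_pos: [497.8, -25.3, 23.9]
orientation: [0.525, 0.851, 0.001, -0.003]
wrist_force: [-5.4, 8.5, 10.6]
width: 11.4
grasp_force: 31.9
tcp [497.9 -25.3  24. ] th -1.106 slope [ 0.33  59.456] toe end xl -58.0 z 36.2 w 11.4 gf 32 F [-5.3  9.1 11.2] clk 8.25
```

```bash
python3 -m creep '[[0,-2,4,30,0],[0,0,0,60,0.1],[0,15,-30,60,0.23],[0,30,-60,60,0.36],[0,45,-85,60,0.47],[0,58,-101,60,0.57],[0,58,-101,60,0.57],[0,58,-101,60,0.57]]'
python3 -c "
from h import *
c=tilt()
ex=np.array([np.cos(-.53),np.sin(-.53)]);S=np.array([548.8,-124.0])
m=cover(c); v,u=np.nonzero(m); P=np.array([pt(c,a,b) for a,b in zip(u,v)]); d=P[:,:2]-S; X=d@ex; Y=d@[-ex[1],ex[0]]; Z=P[:,2]-50
k=(Z>5)&(X<-20)&(abs(Y)<30)
for lo in range(-52,-24,2):
    j=k&(X>=lo)&(X<lo+2)
    if j.sum()>3: print(lo+1,j.sum(),'Y',np.percentile(Y[j],[3,50,97]).round(1),'Z',np.percentile(Z[j],[5,50]).round(1))
"
```

```text
clock: 9.05
tool_pos: [556.8, -128.7, 82.5]
orientation: [0.265, 0.964, 0.0, -0.001]
wrist_force: [0.3, 0.4, -1.0]
width: 11.4
grasp_force: 29.7
tcp [ 556.3 -128.2   82.3] th -0.537 slope [  0.331 117.756] toe end xl -57.4 z 94.8 w 11.6 gf 30 F [-0.7  1.1 -1.2] clk 9.1
-49 109 Y [-7.1  1.   9.1] Z [43.5 44.6]
-47 167 Y [-7.1  0.5  9.1] Z [44.1 45.3]
-45 165 Y [-7.1  1.5  9.1] Z [44.8 45.9]
-43 161 Y [-7.1  0.5  8.6] Z [45.4 46.6]
-41 208 Y [-11.2   0.3  10.9] Z [46.7 48.5]
-39 335 Y [-16.6  -0.   17.4] Z [48.1 49.2]
-37 415 Y [-20.9   0.9  22. ] Z [48.7 49.8]
-35 570 Y [-24.5  -0.5  24.5] Z [49.3 50.7]
-33 617 Y [-27.2   0.9  27.5] Z [50.2 53.4]
-31 597 Y [-27.9  -0.   28. ] Z [50.6 55.1]
-29 635 Y [-28.    0.1  27.8] Z [51.6 56. ]
-27 748 Y [-27.4   0.4  28.1] Z [52.7 57. ]
-25 794 Y [-27.8   0.4  27.7] Z [55.6 57.7]
```

```bash
python3 -m creep '[[0,5,-3,-5,0],[0,5,-3,-20,0],[0,5,-3,-30,0],[0,5,-3,-36,0],[0,5,-3,-36,0],[0,5,-3,-36,0]]'
cat > m.py <<'E'
from h import *
def meas(tag=None):
    c=tilt(tag)
    ex=np.array([np.cos(-.53),np.sin(-.53)]);S=np.array([548.8,-124.0])
    m=cover(c); v,u=np.nonzero(m); P=np.array([pt(c,a,b) for a,b in zip(u,v)]); d=P[:,:2]-S; X=d@ex; Y=d@[-ex[1],ex[0]]; Z=P[:,2]-50
    k=(X<-15)&(abs(Y)<10)&(Z>-30)
    for lo in range(-60,-24,2):
        j=k&(X>=lo)&(X<lo+2)
        if j.sum()>3: print(lo+1,j.sum(),'Y',np.percentile(Y[j],[3,50,97]).round(1),'Z',np.percentile(Z[j],[5,50]).round(1))
    return c
E
python3 -c "
from m import *
c=meas()
ex=np.array([np.cos(-.53),np.sin(-.53)])
for X in (-64,-60,-56,-52,-50,-48,-46,-44,-42):
    q=proj(c,[548.8+X*ex[0],-124+X*ex[1],62.5]); print(X,q.round(),(pt(c,*q)-[0,0,50]).round(1),c['color'][int(q[1]),int(q[0])])
cv2.imwrite('pics/g.png',cv2.resize(c['color'][60:260,200:440,::-1],None,fx=3,fy=3))
"
```

```text
clock: 9.7
tool_pos: [562.2, -131.9, 46.5]
orientation: [0.265, 0.964, 0.0, -0.0]
wrist_force: [0.6, 0.3, -1.1]
width: 11.0
grasp_force: 29.7
tcp [ 562.7 -132.1   47. ] th -0.536 slope [ 0.325 82.068] toe end xl -58.6 z 58.9 w 11.5 gf 30 F [0.6 0.2 0.4] clk 9.75
-43 95 Y [-7.2  0.4  8.6] Z [7.6 8.6]
-41 159 Y [-7.2  0.9  9.1] Z [7.9 9.2]
-39 156 Y [-7.2  0.9  9. ] Z [8.8 9.8]
-37 164 Y [-7.3  0.9  9. ] Z [ 9.1 10.3]
-35 198 Y [-8.5  0.9  9.4] Z [ 9.7 12.2]
-33 177 Y [-9.1 -0.1  9.3] Z [11.9 13. ]
-31 190 Y [-9.1 -0.1  9.3] Z [12.5 13.6]
-29 263 Y [-9.   0.4  9.3] Z [13.3 15.6]
-27 190 Y [-9.5 -0.6  9.2] Z [17.8 19. ]
-25 202 Y [-9.4 -0.1  9.5] Z [18.2 19.6]
-64 [317.  90.] [493.6 -91.6  11.7] [166 179 175]
-60 [317. 100.] [497.  -93.7  10.5] [164 177 171]
-56 [317. 109.] [500.5 -95.7  11.2] [163 177 171]
-52 [317. 118.] [504.  -97.7  11.6] [164 177 170]
-50 [317. 122.] [505.8 -98.8  10.5] [164 177 170]
-48 [317. 127.] [507.6 -99.9   9.4] [161 175 169]
-46 [317. 131.] [ 510.6 -101.7   -7.5] [141 152 148]
-44 [317. 136.] [ 512.5 -102.9   -7.7] [138 147 140]
-42 [317. 140.] [ 513.  -103.     8.1] [225 110  51]
```

View pics/g.png

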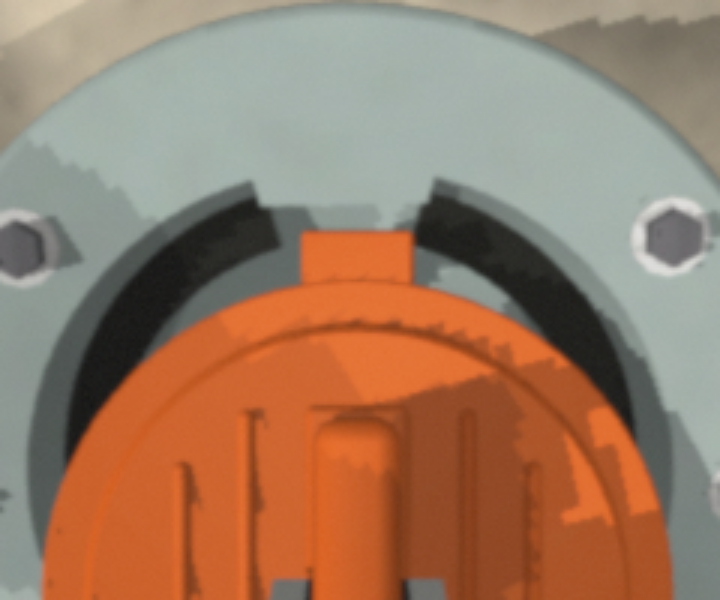

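The crop shows the toe (357,232) just inward of the lip's edge (mid about (343,205)), centred in the pocket gap to within about 2 mm and still above it. Next I'll lower it into the pocket, slide it under the lip, then measure.

```bash
python3 -m creep '[[0,-0.5,-1,-4,0],[0,-0.5,-1,-9,0],[0,-0.5,-1,-9,0],[0,-3,0.5,-9,0],[0,-6,2.2,-9,0],[0,-8.5,3.7,-9,0],[0,-10,4.6,-9,0],[0,-10,4.6,-9,0]]'
python3 -c "
from m import *
meas()"
```

```text
clock: 10.55
tool_pos: [552.2, -127.3, 38.0]
orientation: [0.265, 0.964, 0.0, -0.0]
wrist_force: [-0.7, -0.1, -1.0]
width: 11.4
grasp_force: 29.7
tcp [ 552.5 -127.4   38.1] th -0.536 slope [ 0.327 73.539] toe end xl -50.6 z 53.9 w 11.2 gf 30 F [-0.5 -0.3 -0.8] clk 10.6
-47 16 Y [-4.7  2.4  8.5] Z [3.9 4.5]
-45 180 Y [-9.2 -0.2  9.2] Z [3.3 4.2]
-43 182 Y [-9.2  0.   9.3] Z [3.5 4.8]
-41 219 Y [-9.2 -0.2  9.2] Z [4.4 5.5]
-39 238 Y [-9.5  0.2  9.5] Z [5.9 9.8]
-37 203 Y [-9.5  0.2  9.4] Z [ 9.6 10.7]
-35 196 Y [-9.5 -0.1  9.4] Z [10.3 11.4]
-33 299 Y [-9.1 -0.3  8.9] Z [11.  12.5]
-31 348 Y [-8.9 -0.3  8.9] Z [11.6 13.4]
-29 401 Y [-8.6 -0.3  8.8] Z [12.4 15.4]
-27 258 Y [-9.1  0.4  9.3] Z [13.2 37.4]
-25 237 Y [-9.2 -0.4  9.3] Z [14.  38.1]
```

```bash
python3 -m creep '[[0,-1.7,1,0,0],[0,-0.6,0.3,-2,0],[0,0.5,-0.3,-4,0],[0,1.6,-0.9,-6,0],[0,2.6,-1.5,-8,0],[0,2.6,-1.5,-8,0]]'
python3 -c "
from m import *
meas()"
```

```text
clock: 11.2
tool_pos: [555.9, -129.5, 30.2]
orientation: [0.265, 0.964, -0.0, 0.001]
wrist_force: [-0.2, -0.0, 4.2]
width: 11.4
grasp_force: 29.4
tcp [ 555.9 -129.5   30.2] th -0.536 slope [ 0.189 66.259] toe end xl -54.4 z 52.4 w 11.5 gf 29 F [-0.8 -0.2  4.8] clk 11.25
-45 213 Y [-9.2  0.3  9.3] Z [1.5 2.6]
-43 186 Y [-9.2 -0.2  9.3] Z [1.9 2.9]
-41 211 Y [-9.3 -0.2  9.3] Z [2.1 3.2]
-39 264 Y [-9.3  0.2  9.3] Z [3.3 6.9]
-37 220 Y [-9.5 -0.2  9.6] Z [7.  8.1]
-35 202 Y [-9.1  0.2  9.6] Z [7.2 8.3]
-33 210 Y [-9.2  0.2  9.5] Z [7.5 8.7]
-31 198 Y [-9.2  0.2  9.5] Z [7.8 9.1]
-29 450 Y [-8.3 -0.3  8.8] Z [ 8.7 11.7]
-27 412 Y [-8.8 -0.3  8.9] Z [ 9.8 14.7]
-25 258 Y [-8.9 -0.3  9.1] Z [10.1 33.2]
```

```bash
python3 -m creep '[[0,-1.7,1,0,0],[0,-3.4,2,0,0],[0,-2.6,1.5,-2,0],[0,-1.7,1,-4,0],[0,-0.9,0.5,-6,0],[0,-0.4,0.2,-7,0],[0,-0.4,0.2,-7,0]]'
python3 -c "
from m import *
meas()"
```

```text
clock: 11.95
tool_pos: [555.5, -128.9, 24.2]
orientation: [0.265, 0.964, 0.0, 0.001]
wrist_force: [-0.4, -0.4, 9.8]
width: 11.5
grasp_force: 30.4
tcp [ 555.4 -128.9   24.2] th -0.536 slope [ 0.072 60.769] toe end xl -53.8 z 53.0 w 11.3 gf 30 F [-1.4  0.3  8.7] clk 12.0
-47 10 Y [2.4 4.6 7.6] Z [2.7 3.1]
-45 202 Y [-9.5  0.1  9.2] Z [2.1 3. ]
-43 283 Y [-9.4 -0.4  9.2] Z [2.5 4.4]
-41 223 Y [-9.4  0.   9.4] Z [6.1 7.2]
-39 223 Y [-9.4  0.   9.4] Z [6.6 7.4]
-37 223 Y [-9.4  0.   9.4] Z [6.5 7.7]
-35 213 Y [-9.5 -0.4  9.5] Z [6.7 7.8]
-33 212 Y [-9.5  0.2  9.5] Z [6.8 7.9]
-31 397 Y [-8.7 -0.1  9. ] Z [7.3 9.7]
-29 486 Y [-8.7 -0.3  8.6] Z [ 8.3 19.3]
-27 284 Y [-9.2 -0.1  9.3] Z [ 8.  30.8]
-25 239 Y [-9.2  0.3  9.1] Z [ 8.  31.3]
```

```bash
python3 -m creep '[[0,0.3,-0.2,-1.5,0],[0,0.4,-0.2,-3,0],[0,0.4,-0.2,-4,0],[0,0.4,-0.2,-4,0]]'
python3 -c "
from m import *
tilt()"; python3 -m creep '[[0,0.4,-0.2,-1.5,0],[0,0.4,-0.2,-3,0],[0,0.4,-0.2,-3,0]]'
python3 -c "
from m import *
tilt()"
```

```text
clock: 12.4
tool_pos: [556.7, -129.6, 20.4]
orientation: [0.265, 0.964, -0.0, 0.002]
wrist_force: [1.3, -1.0, 8.1]
width: 11.1
grasp_force: 30.5
tcp [ 556.7 -129.6   20.4] th -0.536 slope [4.0000e-03 5.7251e+01] toe end xl -55.3 z 53.2 w 11.0 gf 31 F [ 0.6 -0.4  7.9] clk 12.45
clock: 12.75
tool_pos: [556.7, -129.6, 20.4]
orientation: [0.265, 0.964, -0.0, 0.0]
wrist_force: [-6.7, 1.5, 25.7]
width: 11.4
grasp_force: 33.1
tcp [ 556.7 -129.6   20.3] th -0.536 slope [2.0000e-03 5.7228e+01] toe end xl -55.3 z 53.1 w 11.7 gf 33 F [-6.1  0.8 25.3] clk 12.8
```

```bash
python3 -m creep '[[0,0,0,3,0],[0.3,0,0,3,0],[0.5,0,0,3,0],[0.7,0,0,3,0],[1,0,0,3,0],[1,0,0,30,0],[1,0,0,80,0],[1,0,0,130,0]]'; python3 -m creep '[[1,-10,6,55,0],[1,-10,6,55,0],[1,-10,6,55,0]]'
python3 -c "
from m import *
c=meas()
ex=np.array([np.cos(-.53),np.sin(-.53)])
for X in (30,38,42,44,46,47,48,49,50,51,52,54,56,60,70,80,84,86,88,90):
    q=proj(c,[548.8+X*ex[0],-124+X*ex[1],62]); p=pt(c,*q); d=p[:2]-[548.8,-124]; print(X,q.round(),'X',(d@ex).round(1),'Z',(p[2]-50).round(1),c['color'][int(q[1]),int(q[0])])
m=cover(c);k=max(cv2.findContours(m,0,cv2.CHAIN_APPROX_NONE)[0],key=len)[:,0];P=np.array([cast(c,q,54) for q in k]);print(rcirc(P))
cv2.imwrite('pics/k.png',cv2.resize(c['color'][70:270,205:405,::-1],None,fx=3,fy=3,interpolation=cv2.INTER_CUBIC))
"
```

```text
clock: 13.6
tool_pos: [553.5, -128.6, 145.0]
orientation: [0.265, 0.964, 0.0, -0.003]
wrist_force: [0.2, 0.8, -0.4]
width: 85.4
grasp_force: 0.0
clock: 13.9
tool_pos: [546.6, -123.5, 202.9]
orientation: [0.265, 0.964, -0.0, 0.002]
wrist_force: [0.0, 0.0, -0.8]
width: 85.3
grasp_force: 0.0
tcp [ 545.1 -123.1  200.5] th -0.536 slope [4.6000e-02 5.7164e+01] toe end xl -42.5 z 52.7 w 85.2 gf 0 F [-0.2  0.6 -0.6] clk 13.95
-47 22 Y [-9.2  0.   9.2] Z [2.4 3.2]
-45 44 Y [-9.5  0.   9.5] Z [2.2 3.3]
-43 51 Y [-9.3 -0.5  9.3] Z [3.7 5.8]
-41 57 Y [-9.1  0.5  9.7] Z [6. 7.]
-39 45 Y [-9.4  0.4  9.4] Z [5.9 7.2]
-37 44 Y [-9.5 -0.   9.4] Z [5.9 7.1]
-35 44 Y [-9.5 -0.   9.5] Z [5.9 7.2]
-33 46 Y [-9.5 -0.5  9.4] Z [6.  7.1]
-31 61 Y [-9.8 -0.5  9. ] Z [6.3 7.9]
-29 91 Y [-8.9 -0.5  9.1] Z [ 6.9 17.7]
-27 52 Y [-9.4 -0.1  9.2] Z [ 6.5 27.8]
-25 53 Y [-9.4  0.3  9.3] Z [ 6.7 29.5]
30 [319. 215.] X 23.9 Z 30.0 [199  90  33]
38 [319. 222.] X 39.8 Z 7.1 [199  91  34]
42 [319. 226.] X 46.0 Z 1.5 [202  92  35]
44 [319. 228.] X 47.6 Z 2.6 [177 131 114]
46 [319. 230.] X 48.6 Z 5.4 [156 143 138]
47 [319. 231.] X 49.9 Z 4.7 [136 134 132]
48 [319. 232.] X 51.6 Z 3.0 [120 120 118]
49 [319. 233.] X 51.9 Z 4.7 [117 116 114]
50 [319. 234.] X 53.0 Z 4.5 [111 112 110]
51 [319. 235.] X 53.9 Z 4.7 [ 98 101  99]
52 [319. 236.] X 54.5 Z 5.9 [86 92 89]
54 [319. 237.] X 56.2 Z 6.7 [83 88 85]
56 [319. 239.] X 57.2 Z 9.2 [87 93 90]
60 [319. 243.] X 60.4 Z 11.0 [131 131 130]
70 [319. 252.] X 67.7 Z 17.0 [194 193 189]
80 [319. 261.] X 78.6 Z 14.9 [196 194 190]
84 [319. 265.] X 83.7 Z 12.6 [188 187 183]
86 [319. 267.] X 85.4 Z 13.2 [132 131 129]
88 [319. 268.] X 84.8 Z 18.2 [99 99 97]
90 [319. 270.] X 85.1 Z 21.3 [165 163 160]
(array([ 546.98487617, -123.45361254]), np.float64(49.36199687363761), 244)
```

View pics/k.png

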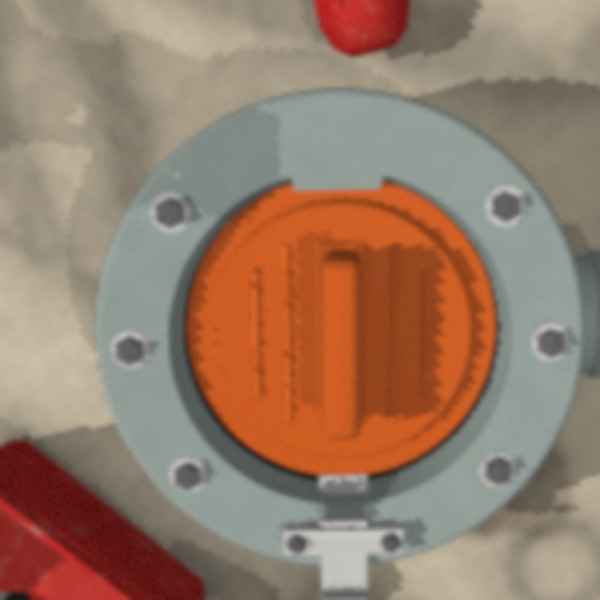

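The final picture shows the cover level in the recess: the toe is under the lip (338,185) and the nose (343,483) is out over the cover's edge. The catch's tab sits at about 85 mm, as it did at the start, and the screwdriver is where it was. The gripper is clear and open, so I'm handing in.

```bash
python3 -c "
from cell import r
print(r.job_done())"
```

```text
the job is handed in; nothing more can be done
None
```

The orange cover is on the drain: its toe was hooked under the lip first, then it was lowered level and pressed home until the catch snapped back out over its edge; the gripper let go and moved clear, the tools and tapes were not touched, and the job is handed in at about 14 s of the 45 s allowed.

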